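# Sweep scrap heat sinks into the scrap tray

### The arm

A 6-joint arm with a two-finger parallel gripper is mounted at the origin on the work surface. World frame = base frame: x ahead of the robot, y to its left, z up, the work surface at z = 0. Lengths are in mm, angles in rad, forces in N, time in s.
With the tool pointing down it reaches from about 275 to 1000 mm from the base axis. Payload 8.4 kg.
Tool frame: the origin (TCP) lies at the very end of the fingers, on their centre line; the grasp point (between the pads) lies 19 mm behind it; z points along the fingers, y is the line along which they close (so a half turn about z gives the same grasp; the last joint's range is limited). The gripper opens to 85 mm and grips with 20 to 120 N. Pads are 22 mm wide; open, the fingers measure 114 mm over their backs; the gripper's body (76 mm by 85 mm) begins 54 mm behind the grasp point. The pads swing forward as they close: fully open they stand 13 mm farther back than shut.
Start: joints at [1.247, 0.353, 1.633, -0, 1.155, -0.002], TCP at [197.67, 592.92, 231.281] pointing down, gripper open.
Joint ranges: [-2.63, 2.63], [-0.92, 2.1], [0.06, 2.66], [-1.3, 4.44], [0, 2.69], [-3.02, 3.02]. Speed limits (rad/s): [2.22, 2.22, 2.79, 3.14, 3.14, 3.14].

### API

Orientations are given as [roll, pitch, yaw] about the fixed x, y, z axes, in that order (R = Rz(yaw) Ry(pitch) Rx(roll)).
In Python, from rig import telemetry, imaging, r gives the robot as it stands. The module is installed in compiled form; this text tells all that it offers.
- The arm moves only by the tool step_arm, never from a script. Its argument "moves" is a list of rows, each a list of 3 entries, a list of its own where there are three numbers: the turn, a rotation vector about the tool's x, y, z scaled (see below), then the shift along the tool's x, y, z scaled (see below), then the opening, from -1 (shut) to 1 (fully open). A call has 1 to 8 rows; each row is the pose to reach, as a shift and turn from the pose commanded when the call began, along the tool's axes at that moment; what a row does not reach only later rows make up. The controller multiplies each number of a shift by 200 mm and each number of a turn by 45 degrees. A row lasts 1/10 s, in which the tool goes at most 50 mm and 8.59 degrees, less where a joint would pass 70% of its speed; a pose out of reach is approached as far as the arm can. A call with a number of a shift or a turn outside -1 to 1 is refused whole. A call with a gripper value outside its range is refused whole. The fingers move at their own pace and stop on an object; "squeeze" is the grip in N (left out, the last holds). Time passes only in rows, so rows that repeat a pose let the fingers close. It gives the time, the measured TCP pose, the force, the opening and the grip force at its end, in the units of the state.
- telemetry.sense(): the state, without advancing time (a new reading comes with each control period).
- imaging.grab_frame(name): name is "scene" or "top" or "wrist"; returns the picture (400x640x3 uint8, red, green, blue); there is no depth.
- imaging.calibration(name): a dict with "fx", "fy", "cx", "cy" (pixels), "cam_to_world" (4x4, takes a point from camera to world coordinates). Camera axes: x right, y up, looking along -z (the intrinsics and any distortion apply to the point x, -y, -z); pixel columns grow to the right and rows downward; lengths in mm; the calibration is good to about 2 mm. The wrist camera is an equidistant fisheye: a pixel r from the principal point sees the ray r / f radians off the axis. A picture is of the moment at which its call begins: read the wrist's pose just before it. calibration takes no time and is no camera call; for the wrist camera it gives the pose at the moment of the call.
- r.sign_off(): hands the job in; it is judged then, once.
Trained networks look in the newest picture that a camera, given by its name, has taken for a name from the list of things; names that differ only in an ending like _2 or _b are one class to them, and where a whole thing is asked for, a point or a joint stands for the part that bears it (a point fixed in the world has none). Each returns a list of dicts, best first, with "conf" (0 to 1); they miss things now and then, are a little off and sometimes report something else, mostly with a low value. They report only what shows in the picture. A call takes as long as a camera call. They do not tell look-alikes from the thing itself.
- imaging.recognise(camera, name): "extent" ([left, top, width, height] in pixels, round what is visible of it).
- imaging.mark_of(camera, name): "xy" ([column, row] in pixels: a listed point, or the origin of a listed thing).
The state is a dict: "clock": time; "qpos": joint angles; "qvel": joint speeds; "joint_efforts": joint torques, N m; "eef_pos": TCP position; "tcp_rot": TCP orientation; "contact_force": force on the tool from outside, world axes, zero at the start; "wrist_torque": the same for the moment, N m; "opening": opening from 0.0 (shut) to 1.0 (fully open); "grasp_force": force on a finger pad.
Only numpy, scipy, OpenCV 4.12 (cv2) and the standard library are available. Lean on these libraries where they do the work, as an engineer would, in place of code of your own. Each camera call takes 0.05 s, during which the arm holds its last target. There are 200 camera calls.

### The job

Three scrapped heat sinks lie loose on the blue mat between two low trays; one tray already holds another scrap heat sink, the other holds a finished circuit module. Pick up the wooden sweeper and use it, not your fingers, to sweep the three heat sinks fully into the tray that has the scrap one in it (that one must stay in the tray), then put the sweeper back, standing in the middle of its black rubber pad. Leave the circuit module and the other things on the bench where they are.

Things in the scene. Friction and masses are not known exactly. Their poses are not given: they have to be found in the camera images.
- sweeper: wooden hand sweeper standing on its pad: a bar 190 long (its y), 16 thick (its x), 34 high, with an end cheek at each end 12 thick (y) and 44 long (x, 22 either side of the bar's middle), also 34 high; in the middle an upright grip 24 thick (x), 70 long (y), from 34 up to 96 above its underside. Symmetric: either face sweeps. Mass about 0.26 kg. Origin at the centre of its underside, z up
- pad: fixed black rubber pad 80 (x) x 210 (y) x 3 thick, the sweeper's place; origin at the centre of its underside, at mat level (z = 0)
- scrap_a: aluminium heat sink with upright fins, a block 60 (its x) x 36 (its y) x 26 high; origin at the centre of its underside, z up; loose on the mat, about 0.09 kg
- scrap_b: aluminium heat sink with upright fins, a block 60 (its x) x 36 (its y) x 26 high; origin at the centre of its underside, z up; loose on the mat, about 0.09 kg
- scrap_c: aluminium heat sink with upright fins, a block 60 (its x) x 36 (its y) x 26 high; origin at the centre of its underside, z up; loose on the mat, about 0.09 kg
- scrap_old: aluminium heat sink with upright fins, a block 60 (its x) x 36 (its y) x 26 high; origin at the centre of its underside, z up; the scrap that already lies in one of the trays
- module: finished circuit module, white plastic housing 110 (x) x 76 (y) x 40 high with a green circuit board on top; lies in the other tray; origin at the centre of its underside
- tray_left: fixed low black plastic tray, outside 230 (its x) x 170 (its y) x 34 high, walls 5 thick on three sides, floor 3 thick; the fourth side, at its -y, is an open mouth 220 wide between the walls, whose first 20 mm ramp up from the mat to the floor; origin at the centre of its underside at mat level; stands on the robot's left (+y), mouth towards the middle of the mat
- tray_right: fixed low black plastic tray, outside 230 (its x) x 170 (its y) x 34 high, walls 5 thick on three sides, floor 3 thick; the fourth side, at its -y, is an open mouth 220 wide between the walls, whose first 20 mm ramp up from the mat to the floor; origin at the centre of its underside at mat level; stands on the robot's right (-y), turned about half a turn, mouth towards the middle of the mat
- meter: bystander: multimeter lying flat, 185 x 92 x 40, origin at the centre of its underside
- wool_tin: bystander: round steel tin of brass wool, 72 across, about 50 high, origin at the centre of its underside
- spool: bystander: solder spool standing on its flange, 60 across, 42 high, origin at the centre of its underside
- driver: bystander: screwdriver lying on the bench, about 200 long
- flux: bystander: flux bottle, 52 across, 100 high, origin at the centre of its underside
Things that resemble listed ones, but are neither listed nor needed, are in the scene too. Of the things that look like the sweeper, the smaller one is meant.

How it is judged (in metres and radians):
On the way, in this order (a step that is already met when the one before it is completed fails the run):
1. the sweeper has been taken off its pad (its middle more than 80 mm from the pad's) (horizontal distance between sweeper and pad above 0.08 m), for 0.1 s.
2. the three loose heat sinks are in the tray with the old scrap, each with its middle at least 20 mm inside the mouth ((((x of module in the frame of tray_left between -0.115 and 0.115 m and y of module in the frame of tray_left between -0.065 and 0.085 m and height (world z) of module below 0.035 m) and (x of scrap_a in the frame of tray_right between -0.115 and 0.115 m and y of scrap_a in the frame of tray_right between -0.065 and 0.085 m and height (world z) of scrap_a below 0.035 m) and (x of scrap_b in the frame of tray_right between -0.115 and 0.115 m and y of scrap_b in the frame of tray_right between -0.065 and 0.085 m and height (world z) of scrap_b below 0.035 m) and (x of scrap_c in the frame of tray_right between -0.115 and 0.115 m and y of scrap_c in the frame of tray_right between -0.065 and 0.085 m and height (world z) of scrap_c below 0.035 m) and (x of scrap_old in the frame of tray_right between -0.115 and 0.115 m and y of scrap_old in the frame of tray_right between -0.065 and 0.085 m and height (world z) of scrap_old below 0.035 m)) or ((x of module in the frame of tray_right between -0.115 and 0.115 m and y of module in the frame of tray_right between -0.065 and 0.085 m and height (world z) of module below 0.035 m) and (x of scrap_a in the frame of tray_left between -0.115 and 0.115 m and y of scrap_a in the frame of tray_left between -0.065 and 0.085 m and height (world z) of scrap_a below 0.035 m) and (x of scrap_b in the frame of tray_left between -0.115 and 0.115 m and y of scrap_b in the frame of tray_left between -0.065 and 0.085 m and height (world z) of scrap_b below 0.035 m) and (x of scrap_c in the frame of tray_left between -0.115 and 0.115 m and y of scrap_c in the frame of tray_left between -0.065 and 0.085 m and height (world z) of scrap_c below 0.035 m) and (x of scrap_old in the frame of tray_left between -0.115 and 0.115 m and y of scrap_old in the frame of tray_left between -0.065 and 0.085 m and height (world z) of scrap_old below 0.035 m)))), for 0.2 s.
At the end, for the whole second after the job is handed in: All four heat sinks lie low in the tray that held the old scrap, middles at least 20 mm inside its mouth; the module is in the other tray; the sweeper stands upright (within 0.1 rad) on its pad, its middle within 30 mm of the pad's; pieces and sweeper are at rest ((((x of module in the frame of tray_left between -0.115 and 0.115 m and y of module in the frame of tray_left between -0.065 and 0.085 m and height (world z) of module below 0.035 m) and (x of scrap_a in the frame of tray_right between -0.115 and 0.115 m and y of scrap_a in the frame of tray_right between -0.065 and 0.085 m and height (world z) of scrap_a below 0.035 m) and (x of scrap_b in the frame of tray_right between -0.115 and 0.115 m and y of scrap_b in the frame of tray_right between -0.065 and 0.085 m and height (world z) of scrap_b below 0.035 m) and (x of scrap_c in the frame of tray_right between -0.115 and 0.115 m and y of scrap_c in the frame of tray_right between -0.065 and 0.085 m and height (world z) of scrap_c below 0.035 m) and (x of scrap_old in the frame of tray_right between -0.115 and 0.115 m and y of scrap_old in the frame of tray_right between -0.065 and 0.085 m and height (world z) of scrap_old below 0.035 m)) or ((x of module in the frame of tray_right between -0.115 and 0.115 m and y of module in the frame of tray_right between -0.065 and 0.085 m and height (world z) of module below 0.035 m) and (x of scrap_a in the frame of tray_left between -0.115 and 0.115 m and y of scrap_a in the frame of tray_left between -0.065 and 0.085 m and height (world z) of scrap_a below 0.035 m) and (x of scrap_b in the frame of tray_left between -0.115 and 0.115 m and y of scrap_b in the frame of tray_left between -0.065 and 0.085 m and height (world z) of scrap_b below 0.035 m) and (x of scrap_c in the frame of tray_left between -0.115 and 0.115 m and y of scrap_c in the frame of tray_left between -0.065 and 0.085 m and height (world z) of scrap_c below 0.035 m) and (x of scrap_old in the frame of tray_left between -0.115 and 0.115 m and y of scrap_old in the frame of tray_left between -0.065 and 0.085 m and height (world z) of scrap_old below 0.035 m))) and horizontal distance between sweeper and pad below 0.03 m and height (world z) of sweeper below 0.008 m and angle between sweeper's own z axis and vertical below 0.1 rad and linear speed of each of scrap_a, scrap_b, scrap_c, sweeper below 0.02 m/s); the robot touches nothing.
It fails at once if the fingers press on a heat sink (over 1 N) (contact force between the fingers and scrap_a above 1 N or contact force between the fingers and scrap_b above 1 N or contact force between the fingers and scrap_c above 1 N or contact force between the fingers and scrap_old above 1 N).
It fails at once if the circuit module is moved more than 10 mm (distance of module from where it was at the start of the episode above 0.01 m).
It fails at once if a bystander (meter, tin, spool, screwdriver, flux bottle) is moved more than 30 mm (distance of any of meter, wool_tin, spool, driver, flux from where it was at the start of the episode above 0.03 m).
It also fails if it takes over 50 s, if anything falls off the work surface, if the arm or the gripper's body presses on something with over 40 N, if the wrist force passes 120 N, or if a joint passes its speed limit or range.

## Working session

There is one attempt and no reset: what is moved stays moved. The work goes in short steps, Python scripts to look and compute and a tool call to move; the robot and the scene stay as the last step left them, time stands still between calls to the robot, and variables do not carry over. Pictures are saved under pics/ and viewed, at most 10 in all, crops included, and the job is handed in when it is done.

Besides the shell and the picture viewer there is one more tool, called as name(argument=value, ...) on one line, values as JSON. step_arm: Moves the arm, as the interface text tells. Its arguments: {"type":"object","properties":{"moves":{"type":"array"},"squeeze":{"type":"number"}},"required":["moves"]}

```bash
mkdir -p pics
cat > h.py <<'E'
import numpy as np, cv2
from rig import telemetry, imaging, r
def ray(name,uv,c=None):
    c=c or imaging.calibration(name); M=np.array(c['cam_to_world'])
    x=(uv[0]-c['cx'])/c['fx']; y=(uv[1]-c['cy'])/c['fy']
    d=np.array([x,-y,-1.0]); return M[:3,3],M[:3,:3]@d
def at(name,uv,z=0.):
    o,d=ray(name,uv); return (o+d*(z-o[2])/d[2])[:2].round(1)
E
python3 - <<'E'
from h import *
s=telemetry.sense(); print(s['clock'],s['eef_pos'],s['tcp_rot'],s['opening'])
for n in ['top','scene']:
    im=imaging.grab_frame(n); cv2.imwrite(f'pics/{n}.png',im[...,::-1]); c=imaging.calibration(n); print(n,c)
    for t in ['sweeper','pad','scrap_a','module','tray_left','tray_right','meter','wool_tin','spool','driver','flux'] if n=='top' else ['sweeper']:
        print(t,[(d['conf'],np.round(d['xy'],1).tolist(),at(n,d['xy']).tolist()) for d in imaging.mark_of(n,t)])
E
```

```text
0.0 [197.50923918 592.48862282 230.55326037] [-3.14021956e+00 -2.42471809e-05  2.81979051e+00] 1.0031039089030953
top {'fx': 425.34210214703234, 'fy': 425.34210214703234, 'cx': 318.5407981133156, 'cy': 200.02988757793202, 'cam_to_world': array([[ 1.53451390e-02,  9.96014098e-01, -8.78660496e-02,
         4.08189951e+02],
       [-9.99745033e-01,  1.38278444e-02, -1.78510194e-02,
         6.78041813e+01],
       [-1.65648689e-02,  8.81175731e-02,  9.95972338e-01,
         1.12644469e+03],
       [ 0.00000000e+00,  0.00000000e+00,  0.00000000e+00,
         1.00000000e+00]])}
sweeper [(0.59, [335.6, 228.9], [431.6, 41.8]), (0.56, [180.7, 306.7], [222.6, 444.2]), (0.45, [462.4, 170.1], [592.8, -293.6])]
pad [(0.68, [337.4, 225.9], [439.6, 37.1])]
scrap_a [(0.92, [363.0, 146.5], [653.5, -29.1]), (0.89, [383.5, 176.6], [572.7, -84.2]), (0.82, [327.6, 180.6], [560.0, 64.6]), (0.55, [337.9, 228.9], [431.7, 35.7])]
module [(0.66, [470.8, 160.9], [617.9, -316.2])]
tray_left [(0.84, [225.9, 162.9], [604.3, 338.7]), (0.29, [340.2, 224.2], [444.2, 29.8])]
tray_right [(0.79, [459.2, 168.9], [595.9
[... 225 characters left out ...]
-273.1])]
driver [(0.91, [249.2, 253.7], [363.0, 268.7])]
flux [(0.72, [380.9, 110.5], [752.8, -76.8])]
scene {'fx': 478.29020182893987, 'fy': 478.29020182893987, 'cx': 323.8642219462225, 'cy': 205.12621535916406, 'cam_to_world': array([[-8.40674595e-01, -4.22929351e-01,  3.38226239e-01,
         9.81811956e+02],
       [ 5.41532274e-01, -6.59999188e-01,  5.20714767e-01,
         8.46713333e+02],
       [ 3.00348473e-03,  6.20912100e-01,  7.83874444e-01,
         1.16192803e+03],
       [ 0.00000000e+00,  0.00000000e+00,  0.00000000e+00,
         1.00000000e+00]])}
sweeper [(0.72, [327.8, 191.8], [440.8, 36.3]), (0.68, [465.6, 253.2], [233.0, 442.8]), (0.49, [237.3, 147.9], [594.6, -294.9])]
```

View pics/top.png

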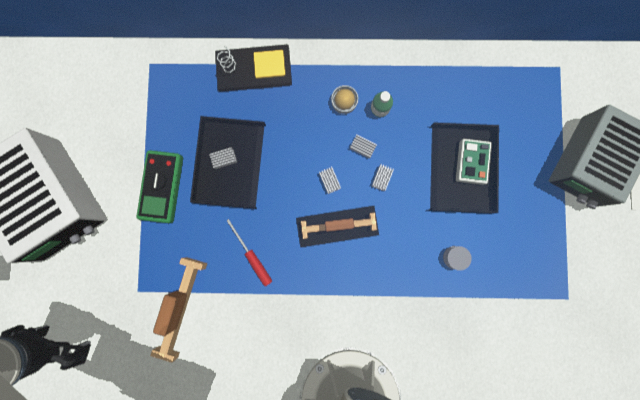

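View pics/scene.png

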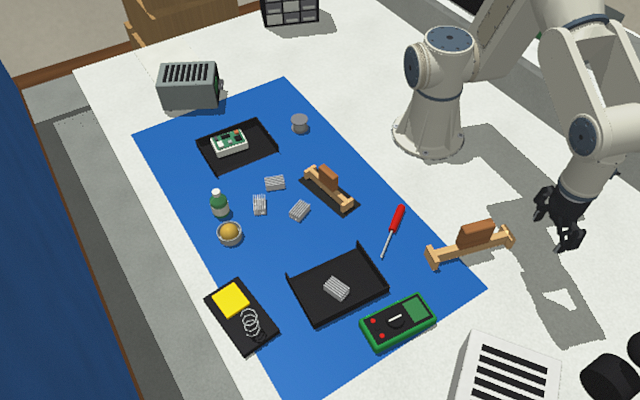

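Run:
```python
from h import *
im=cv2.imread('pics/top.png'); g=im.max(2)
def rect(mask,x0,y0,x1,y1,z,lab):
    m=np.zeros_like(mask); m[y0:y1,x0:x1]=mask[y0:y1,x0:x1]
    m=cv2.morphologyEx(m,cv2.MORPH_OPEN,np.ones((3,3),np.uint8))
    cs,_=cv2.findContours(m,0,2)
    for c in sorted(cs,key=cv2.contourArea)[::-1][:1]:
        w=np.array([at('top',p,z) for p in c[:,0].astype(float)],np.float32)
        rr=cv2.minAreaRect(w); print(lab,np.round(rr[0],1),np.round(rr[1],1),round(rr[2],1),cv2.boxPoints(rr).round(0).tolist())
hsv=cv2.cvtColor(im,cv2.COLOR_BGR2HSV)
notblue=((hsv[...,1]<120)|(hsv[...,0]<90)|(hsv[...,0]>130)|(hsv[...,2]<70)).astype(np.uint8)
rect(notblue,290,202,385,250,3,'pad')
rect((g<70).astype(np.uint8),188,112,270,212,20,'trayL')
rect((g<70).astype(np.uint8),425,118,503,216,20,'trayR')
br=((hsv[...,0]<15)&(hsv[...,1]>110)&(g<190)&(g>60)).astype(np.uint8)
rect(br,315,205,370,245,99,'grip')
gray=((hsv[...,1]<80)&(g>80)).astype(np.uint8)
rect(gray,345,132,380,160,26,'s1');rect(gray,370,160,398,195,26,'s2');rect(gray,316,163,345,196,26,'s3');rect(gray,205,143,240,170,29,'old')
ims=np.hstack([cv2.resize(im[90:270,270:430],None,fx=3,fy=3,interpolation=2)])
cv2.imwrite('pics/crop.png',ims)
```

```text
pad [439.3  38. ] [ 78.3 209.4] 9.9 [[383.0, 134.0], [419.0, -72.0], [496.0, -58.0], [460.0, 148.0]]
trayL [603.8 331. ] [168.6 230.7] 85.3 [[482.0, 257.0], [712.0, 237.0], [726.0, 406.0], [496.0, 425.0]]
trayR [ 597.8 -291.6] [170.7 225. ] 88.6 [[483.0, -374.0], [708.0, -380.0], [712.0, -209.0], [487.0, -204.0]]
s1 [648.9 -26. ] [59.9 41.7] 63.7 [[617.0, -44.0], [654.0, -62.0], [681.0, -8.0], [644.0, 10.0]]
s2 [566.7 -77.1] [38.1 62.5] 68.7 [[531.0, -83.0], [589.0, -106.0], [603.0, -71.0], [544.0, -48.0]]
s3 [558.   59.9] [60.7 38.4] 24.1 [[522.0, 65.0], [538.0, 30.0], [594.0, 55.0], [578.0, 90.0]]
old [613.6 340.5] [44.6 65.7] 18.0 [[582.0, 365.0], [603.0, 302.0], [645.0, 316.0], [625.0, 379.0]]
```

View pics/crop.png

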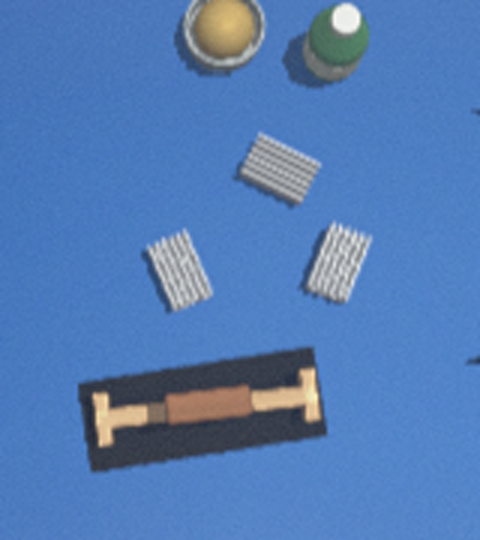

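```bash
cat >> h.py <<'E'
def rel(cur,tgt):
    """cur,tgt: x,y,z,yaw (tool down) -> turn z, shift in units"""
    c,s=np.cos(cur[3]),np.sin(cur[3]); d=np.array(tgt[:3])-cur[:3]
    dy=(tgt[3]-cur[3]+np.pi)%(2*np.pi)-np.pi
    return (-dy/(np.pi/4)).round(4),[round((c*d[0]+s*d[1])/200,4),round((s*d[0]-c*d[1])/200,4),round(-d[2]/200,4)]
def path(pts):
    for i in range(1,len(pts)): print(pts[i],rel(pts[i-1],pts[i]))
E
python3 - <<'E'
from h import *
g=at('top',(339.7,224.7),99); a=at('top',(304,229.7),37); b=at('top',(373.3,221.7),37)
d=a-b; th=np.arctan2(-d[0],d[1]); print(g,(a+b)/2,np.linalg.norm(d),th)
yaw=th+np.pi/2; m=(a+b)/2
path([[197.67,592.92,231.3,2.8198],[270,420,215,2.4],[350,245,200,2.1],[410,100,180,yaw],[m[0],m[1],160,yaw]])
E
```

```text
[439.8  34.3] [439.15  34.95] 178.20353531846666 0.12999285504585392Traceback (most recent call last):
  File "<stdin>", line 5, in <module>
  File "h.py", line 15, in path
    for i in range(1,len(pts)): print(pts[i],rel(pts[i-1],pts[i]))
                                             ~~~^^^^^^^^^^^^^^^^^
  File "h.py", line 13, in rel
    return (-dy/(np.pi/4)).round(4),[round((c*d[0]+s*d[1])/200,4),round((s*d[0]-c*d[1])/200,4),round(-d[2]/200,4)]
           ^^^^^^^^^^^^^^^^^^^^^
AttributeError: 'float' object has no attribute 'round'
```

```bash
sed -i 's|(-dy/(np.pi/4)).round(4)|round(float(-dy/(np.pi/4)),4)|' h.py
python3 - <<'E'
from h import *
path([[197.67,592.92,231.3,2.8198],[270,420,215,2.4],[350,245,200,2.1],[410,100,180,1.70],[439.4,34.7,160,1.70]])
E
```

```text
[270, 420, 215, 2.4] (0.5345, [np.float64(-0.6165), np.float64(-0.7058), np.float64(0.0815)])
[350, 245, 200, 2.1] (0.382, [np.float64(-0.886), np.float64(-0.375), np.float64(0.075)])
[410, 100, 180, 1.7] (0.5093, [np.float64(-0.7773), np.float64(-0.1071), np.float64(0.1)])
[439.4, 34.7, 160, 1.7] (-0.0, [np.float64(-0.3427), np.float64(0.1037), np.float64(0.1)])
```

step_arm(moves=[[[0, 0, 0.53], [-0.62, -0.71, 0.08], 1], [[0, 0, 0.53], [-0.62, -0.71, 0.08], 1], [[0, 0, 0.53], [-0.62, -0.71, 0.08], 1], [[0, 0, 0.53], [-0.62, -0.71, 0.08], 1], [[0, 0, 0.53], [-0.62, -0.71, 0.08], 1]])

```text
clock: 1.2
eef_pos: [271.0, 414.7, 214.8]
tcp_rot: [-3.139, 0.001, 2.401]
contact_force: [0.9, 0.1, -0.0]
opening: 1.001
grasp_force: 0.0
```

step_arm(moves=[[[0, 0, 0.38], [-0.89, -0.38, 0.08], 1], [[0, 0, 0.38], [-0.89, -0.38, 0.08], 1], [[0, 0, 0.38], [-0.89, -0.38, 0.08], 1], [[0, 0, 0.38], [-0.89, -0.38, 0.08], 1], [[0, 0, 0.38], [-0.89, -0.38, 0.08], 1]])

```text
clock: 1.7
eef_pos: [352.2, 239.6, 199.1]
tcp_rot: [-3.141, 0.001, 2.101]
contact_force: [-0.4, 0.1, -0.1]
opening: 0.998
grasp_force: 0.0
```

step_arm(moves=[[[0, 0, 0.51], [-0.78, -0.11, 0.1], 1], [[0, 0, 0.51], [-0.78, -0.11, 0.1], 1], [[0, 0, 0.51], [-0.78, -0.11, 0.1], 1], [[0, 0, 0.51], [-0.78, -0.11, 0.1], 1], [[0, 0, 0.51], [-0.78, -0.11, 0.1], 1], [[0, 0, 0.51], [-0.78, -0.11, 0.1], 1]])

```text
clock: 2.3
eef_pos: [411.5, 98.7, 179.5]
tcp_rot: [3.141, -0.001, 1.705]
contact_force: [-0.6, -1.0, -0.2]
opening: 1.001
grasp_force: 0.0
```

Run:
```python
from h import *
s=telemetry.sense(); p=s['eef_pos']; print(s['clock'],p,s['tcp_rot'],s['qpos'])
c=[*p,s['tcp_rot'][2]]
path([c,[439.4,34.7,135,1.70],[439.4,34.7,53,1.70]])
```

```text
2.3 [411.49600809  98.66432495 179.45800472] [ 3.14142724e+00 -6.08406819e-04  1.70536442e+00] [2.31305069e-01 1.00235881e-01 2.09674924e+00 7.27760884e-04
 9.44384250e-01 9.63104470e-02]
[439.4, 34.7, 135, 1.7] (0.0068, [np.float64(-0.3356), np.float64(0.0954), np.float64(0.2223)])
[439.4, 34.7, 53, 1.7] (-0.0, [np.float64(0.0), np.float64(0.0), np.float64(0.41)])
```

step_arm(moves=[[[0, 0, 0.007], [-0.335, 0.095, 0.22], 1], [[0, 0, 0.007], [-0.335, 0.095, 0.22], 1], [[0, 0, 0.007], [-0.335, 0.095, 0.22], 1], [[0, 0, 0.007], [-0.335, 0.095, 0.4], 1], [[0, 0, 0.007], [-0.335, 0.095, 0.55], 1], [[0, 0, 0.007], [-0.335, 0.095, 0.63], 1], [[0, 0, 0.007], [-0.335, 0.095, 0.63], 1]])

```text
clock: 3.0
eef_pos: [437.7, 35.5, 52.0]
tcp_rot: [-3.138, -0.001, 1.702]
contact_force: [-0.5, 0.6, -0.5]
opening: 0.999
grasp_force: 0.0
```

step_arm(moves=[[[0, 0, 0], [0, 0, 0], -1], [[0, 0, 0], [0, 0, 0], -1], [[0, 0, 0], [0, 0, 0], -1], [[0, 0, 0], [0, 0, 0], -1], [[0, 0, 0], [0, 0, 0], -1], [[0, 0, 0], [0, 0, 0], -1], [[0, 0, 0], [0, 0, 0], -1], [[0, 0, 0], [0, 0, 0], -1]], squeeze=80)

```text
clock: 3.8
eef_pos: [439.8, 33.8, 54.0]
tcp_rot: [3.14, -0.0, 1.699]
contact_force: [0.3, 3.0, 7.8]
opening: 0.268
grasp_force: 77.7
```

Run:
```python
from h import *
s=telemetry.sense(); p=s['eef_pos']; print(s['clock'],p,s['tcp_rot'],s['opening'],s['grasp_force'])
im=imaging.grab_frame('scene'); cv2.imwrite('pics/grasp.png',cv2.resize(im[100:300,200:440,::-1],None,fx=3,fy=3))
```

```text
3.8 [439.82385167  33.78569124  54.04715755] [ 3.14032057e+00 -1.90396231e-04  1.69859280e+00] 0.2683770033109777 77.72680521011353
```

View pics/grasp.png

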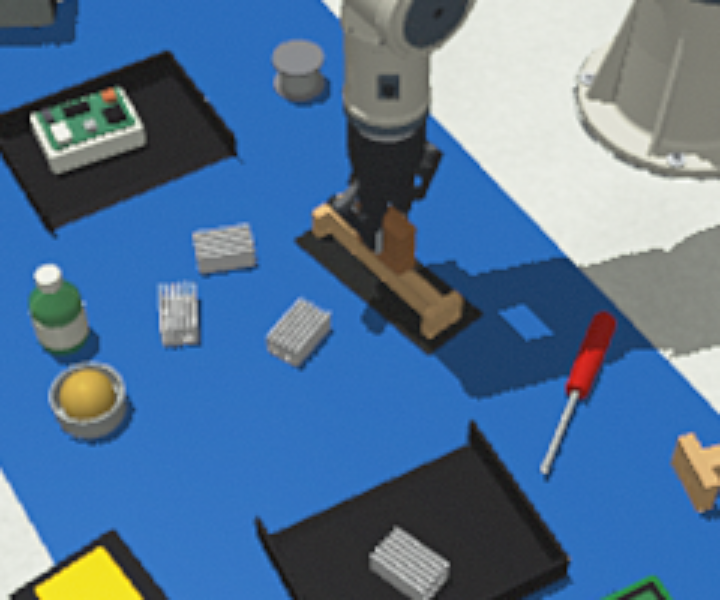

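Run:
```python
from h import *
path([[439.8,33.8,130,1.70],[520,-50,130,2.38],[596,-145,130,3.058],[596,-145,57,3.058]])
```

```text
[520, -50, 130, 2.38] (-0.8658, [np.float64(-0.4672), np.float64(0.3437), np.float64(-0.0)])
[596, -145, 130, 3.058] (-0.8633, [np.float64(-0.6028), np.float64(-0.0815), np.float64(0.0)])
[596, -145, 57, 3.058] (-0.0, [np.float64(0.0), np.float64(0.0), np.float64(0.365)])
```

step_arm(moves=[[[0, 0, 0], [0, 0, -0.05], -1], [[0, 0, 0], [0, 0, -0.15], -1], [[0, 0, 0], [0, 0, -0.3], -1], [[0, 0, 0], [0, 0, -0.38], -1], [[0, 0, 0], [0, 0, -0.38], -1]])

```text
clock: 4.35
eef_pos: [440.6, 33.6, 131.6]
tcp_rot: [3.137, 0.0, 1.699]
contact_force: [-0.1, 0.1, -4.5]
opening: 0.266
grasp_force: 79.2
```

step_arm(moves=[[[0, 0, -0.144], [-0.08, 0.06, 0], -1], [[0, 0, -0.288], [-0.16, 0.12, 0], -1], [[0, 0, -0.432], [-0.23, 0.17, 0], -1], [[0, 0, -0.577], [-0.31, 0.23, 0], -1], [[0, 0, -0.72], [-0.39, 0.29, 0], -1], [[0, 0, -0.865], [-0.47, 0.345, 0], -1], [[0, 0, -0.865], [-0.47, 0.345, 0], -1]])

```text
clock: 5.05
eef_pos: [520.6, -52.2, 128.4]
tcp_rot: [-3.141, 0.0, 2.38]
contact_force: [-0.4, -0.3, -3.1]
opening: 0.27
grasp_force: 79.1
```

step_arm(moves=[[[0, 0, -0.144], [-0.1, -0.015, 0], -1], [[0, 0, -0.288], [-0.2, -0.03, 0], -1], [[0, 0, -0.432], [-0.3, -0.04, 0], -1], [[0, 0, -0.577], [-0.4, -0.055, 0], -1], [[0, 0, -0.72], [-0.5, -0.07, 0], -1], [[0, 0, -0.863], [-0.6, -0.08, 0], -1], [[0, 0, -0.863], [-0.6, -0.08, 0], -1]])

```text
clock: 5.75
eef_pos: [595.9, -146.4, 128.3]
tcp_rot: [-3.141, -0.0, 3.056]
contact_force: [0.0, 0.0, -2.9]
opening: 0.273
grasp_force: 79.2
```

Run:
```python
from h import *
s=telemetry.sense(); p=s['eef_pos']; print(s['clock'],p,s['tcp_rot'],s['qpos'],s['contact_force'],s['wrist_torque'])
im=imaging.grab_frame('top'); cv2.imwrite('pics/pre.png',cv2.resize(im[80:260,180:500,::-1],None,fx=2.4,fy=2.4))
def W(u,v,z,y=3.058): return [.9966*u+.083*v,-.083*u+.9966*v,z,y]
c=[*p,s['tcp_rot'][2]]
path([c,W(606,-95,p[2]),W(606,-95,57.5)])
```

```text
5.75 [ 595.93574412 -146.37588888  128.34514705] [-3.14128849e+00 -5.73797961e-05  3.05637961e+00] [-2.43127089e-01  4.47211139e-01  1.74458602e+00 -3.80433533e-04
  9.49804365e-01 -1.72848903e+00] [ 0.02050011  0.00675643 -2.9117657 ] [ 0.01348281  0.0388815  -0.00091596]
[596.0546, -144.97500000000002, np.float64(128.3451470496995), 3.058] (-0.0021, [np.float64(0.0), np.float64(0.007), np.float64(-0.0)])
[596.0546, -144.97500000000002, 57.5, 3.058] (-0.0, [np.float64(0.0), np.float64(0.0), np.float64(0.3542)])
```

View pics/pre.png

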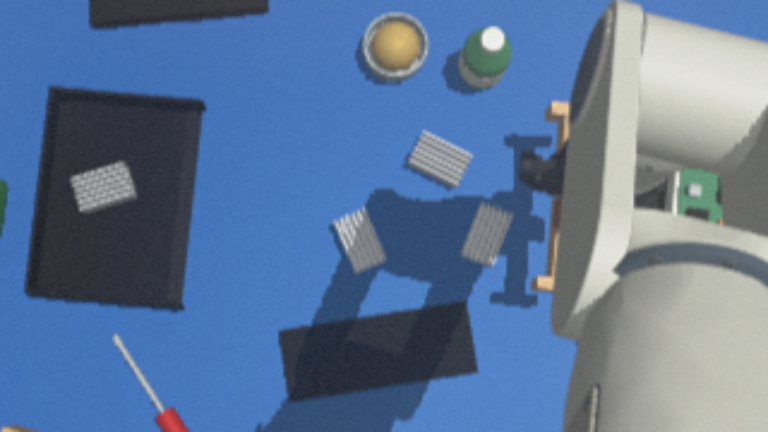

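step_arm(moves=[[[0, 0, 0], [0, 0.005, 0.15], -1], [[0, 0, 0], [0, 0.005, 0.25], -1], [[0, 0, 0], [0, 0.005, 0.32], -1], [[0, 0, 0], [0, 0.005, 0.355], -1], [[0, 0, 0], [0, 0.005, 0.355], -1], [[0, 0, 0], [0, 0.005, 0.355], -1]])

```text
clock: 6.4
eef_pos: [595.7, -144.2, 58.8]
tcp_rot: [-3.142, 0.001, 3.056]
contact_force: [1.0, 0.0, -3.9]
opening: 0.272
grasp_force: 79.1
```

Run:
```python
from h import *
s=telemetry.sense(); p=s['eef_pos']; print(s['clock'],p,s['tcp_rot'],s['contact_force'])
def W(u,v,z,y=3.058): return [.9966*u+.083*v,-.083*u+.9966*v,z,y]
c=[*p,s['tcp_rot'][2]]
path([c,W(606,-15,57.5),W(593,60,57.5),W(580,155,57.5),W(574,235,57.5),W(574,310,57.5)])
```

```text
6.4 [ 595.74654163 -144.18510211   58.8365969 ] [-3.14150655e+00  6.07039933e-04  3.05577446e+00] [ 0.97963129  0.04623635 -3.8699627 ]
[602.6946, -65.247, 57.5, 3.058] (-0.0028, [np.float64(-0.0008), np.float64(0.3962), np.float64(0.0067)])
[595.9638, 10.576999999999998, 57.5, 3.058] (-0.0, [np.float64(0.0652), np.float64(0.375), np.float64(-0.0)])
[590.893, 106.33300000000001, 57.5, 3.058] (-0.0, [np.float64(0.0652), np.float64(0.475), np.float64(-0.0)])
[591.5534, 186.55900000000003, 57.5, 3.058] (-0.0, [np.float64(0.0302), np.float64(0.4), np.float64(-0.0)])
[597.7784, 261.30400000000003, 57.5, 3.058] (-0.0, [np.float64(0.0002), np.float64(0.375), np.float64(-0.0)])
```

step_arm(moves=[[[0, 0, 0], [0, 0.05, 0.004], -1], [[0, 0, 0], [0, 0.1, 0.006], -1], [[0, 0, 0], [0, 0.15, 0.006], -1], [[0, 0, 0], [0, 0.2, 0.006], -1], [[0, 0, 0], [0, 0.25, 0.006], -1], [[0, 0, 0], [0, 0.3, 0.006], -1], [[0, 0, 0], [0, 0.35, 0.006], -1], [[0, 0, 0], [0, 0.4, 0.006], -1]])

```text
clock: 7.2
eef_pos: [602.3, -63.7, 57.1]
tcp_rot: [-3.142, -0.0, 3.056]
contact_force: [-0.3, -1.3, -3.3]
opening: 0.27
grasp_force: 81.2
```

step_arm(moves=[[[0, 0, 0], [0.01, 0.047, 0], -1], [[0, 0, 0], [0.02, 0.094, 0], -1], [[0, 0, 0], [0.03, 0.14, 0], -1], [[0, 0, 0], [0.035, 0.187, 0], -1], [[0, 0, 0], [0.045, 0.234, 0], -1], [[0, 0, 0], [0.055, 0.281, 0], -1], [[0, 0, 0], [0.06, 0.328, 0], -1], [[0, 0, 0], [0.065, 0.375, 0], -1]])

```text
clock: 8.0
eef_pos: [595.6, 12.1, 57.1]
tcp_rot: [-3.142, -0.0, 3.056]
contact_force: [-0.7, -1.5, -3.2]
opening: 0.27
grasp_force: 81.1
```

Run:
```python
from h import *
s=telemetry.sense(); p=s['eef_pos']; print(s['clock'],p,s['tcp_rot'],s['contact_force'])
im=imaging.grab_frame('scene'); cv2.imwrite('pics/mid.png',cv2.resize(im[100:330,180:460,::-1],None,fx=2.6,fy=2.6))
```

```text
8.0 [595.56966868  12.05581188  57.07660005] [-3.14156462e+00 -1.24977356e-04  3.05614275e+00] [-0.71074098 -1.50510144 -3.24626015]
```

View pics/mid.png

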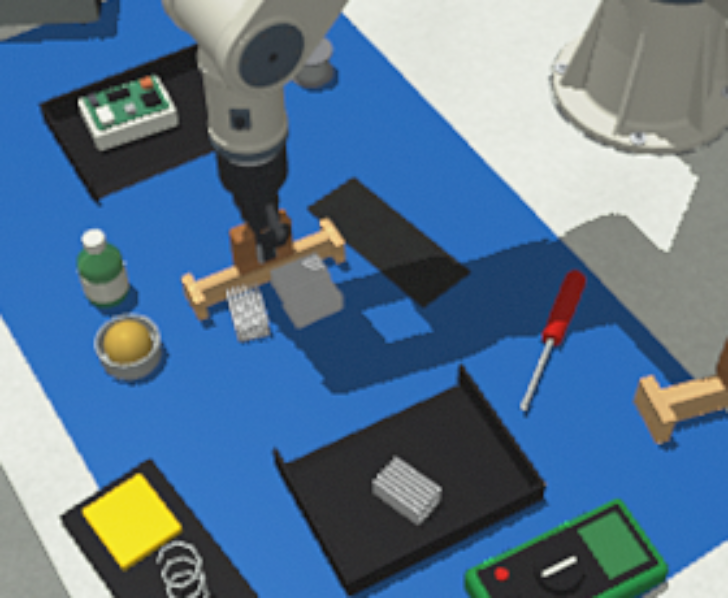

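Run:
```python
from h import *
a=imaging.grab_frame('scene')[175:240,240:320,::-1]; b=imaging.grab_frame('top')[120:200,280:380,::-1]
A=cv2.resize(a,(400,325),interpolation=2); B=cv2.resize(b,(400,320),interpolation=2)
cv2.imwrite('pics/z.png',np.hstack([A[:320],B]))
print([(d['conf'],np.round(d['xy'],1).tolist()) for d in imaging.mark_of('scene','scrap_a')])
```

```text
[(0.67, [274.9, 223.7]), (0.56, [300.5, 218.1]), (0.55, [296.1, 209.6])]
```

View pics/z.png

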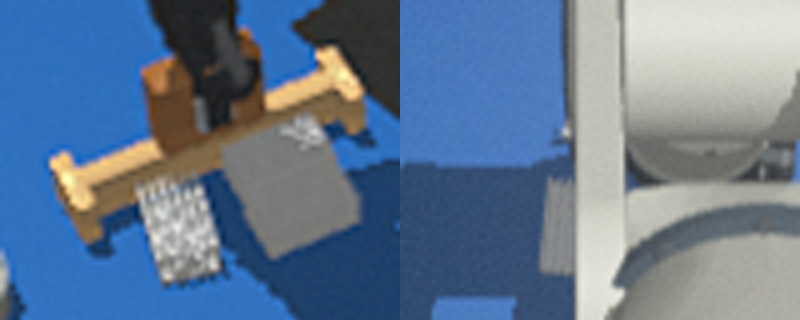

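step_arm(moves=[[[0, 0, 0], [0.01, 0.06, 0], -1], [[0, 0, 0], [0.02, 0.12, 0], -1], [[0, 0, 0], [0.025, 0.18, 0], -1], [[0, 0, 0], [0.035, 0.24, 0], -1], [[0, 0, 0], [0.04, 0.3, 0], -1], [[0, 0, 0], [0.05, 0.36, 0], -1], [[0, 0, 0], [0.06, 0.42, 0], -1], [[0, 0, 0], [0.065, 0.475, 0], -1]])

```text
clock: 9.0
eef_pos: [590.5, 108.2, 57.0]
tcp_rot: [-3.142, -0.0, 3.056]
contact_force: [1.1, -0.6, -3.1]
opening: 0.269
grasp_force: 81.9
```

step_arm(moves=[[[0, 0, 0], [0.005, 0.05, 0], -1], [[0, 0, 0], [0.01, 0.1, 0], -1], [[0, 0, 0], [0.015, 0.15, 0], -1], [[0, 0, 0], [0.02, 0.2, 0], -1], [[0, 0, 0], [0.02, 0.25, 0], -1], [[0, 0, 0], [0.025, 0.3, 0], -1], [[0, 0, 0], [0.03, 0.35, 0], -1], [[0, 0, 0], [0.03, 0.38, 0], -1]])

```text
clock: 9.8
eef_pos: [591.2, 184.3, 57.1]
tcp_rot: [3.142, -0.0, 3.057]
contact_force: [-1.3, -1.9, -3.4]
opening: 0.27
grasp_force: 81.7
```

Run:
```python
from h import *
s=telemetry.sense(); p=s['eef_pos']; print(s['clock'],p,s['tcp_rot'],s['contact_force'])
def W(u,v,z,y=3.058): return [.9966*u+.083*v,-.083*u+.9966*v,z,y]
path([[*p,s['tcp_rot'][2]],W(574,304,57.5)])
im=imaging.grab_frame('scene'); cv2.imwrite('pics/mouth.png',cv2.resize(im[150:350,200:440,::-1],None,fx=3,fy=3))
```

```text
9.8 [591.23706993 184.30086669  57.06054337] [ 3.14153769e+00 -7.04169143e-05  3.05659777e+00] [-1.27646058 -1.94589319 -3.42724335]
[597.2804, 255.32440000000003, 57.5, 3.058] (-0.0018, [np.float64(0.0), np.float64(0.3564), np.float64(-0.0022)])
```

View pics/mouth.png

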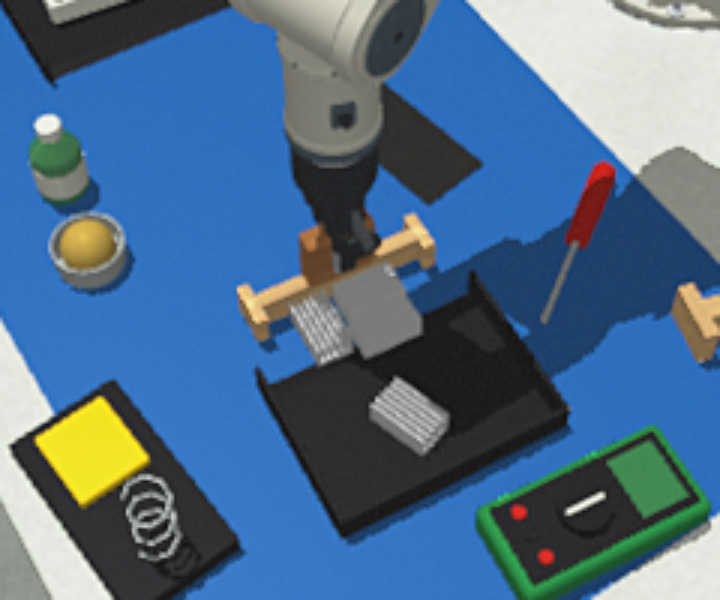

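step_arm(moves=[[[0, 0, 0], [0, 0.045, 0], -1], [[0, 0, 0], [0, 0.09, 0], -1], [[0, 0, 0], [0, 0.135, 0], -1], [[0, 0, 0], [0, 0.18, 0], -1], [[0, 0, 0], [0, 0.21, 0], -1], [[0, 0, 0], [0, 0.24, 0], -1], [[0, 0, 0], [0, 0.27, 0], -1]])

```text
clock: 10.55
eef_pos: [595.8, 237.5, 57.0]
tcp_rot: [-3.141, -0.0, 3.056]
contact_force: [-1.9, -2.0, -3.8]
opening: 0.273
grasp_force: 82.3
```

step_arm(moves=[[[0, 0, 0], [0, 0.03, 0], -1], [[0, 0, 0], [0, 0.06, 0], -1], [[0, 0, 0], [0, 0.09, 0], -1], [[0, 0, 0], [0, 0.09, 0], -1]])

```text
clock: 10.95
eef_pos: [597.8, 256.1, 57.2]
tcp_rot: [3.141, 0.001, 3.057]
contact_force: [2.5, -1.2, -4.2]
opening: 0.272
grasp_force: 83.8
```

Run:
```python
from h import *
s=telemetry.sense(); p=s['eef_pos']; print(s['clock'],p,s['tcp_rot'],s['contact_force'])
im=imaging.grab_frame('scene'); cv2.imwrite('pics/in.png',cv2.resize(im[150:350,200:440,::-1],None,fx=3,fy=3))
```

```text
10.95 [597.76597182 256.11005609  57.19516318] [3.14079659e+00 6.19827098e-04 3.05656927e+00] [ 2.48210822 -1.15618942 -4.23762526]
```

View pics/in.png

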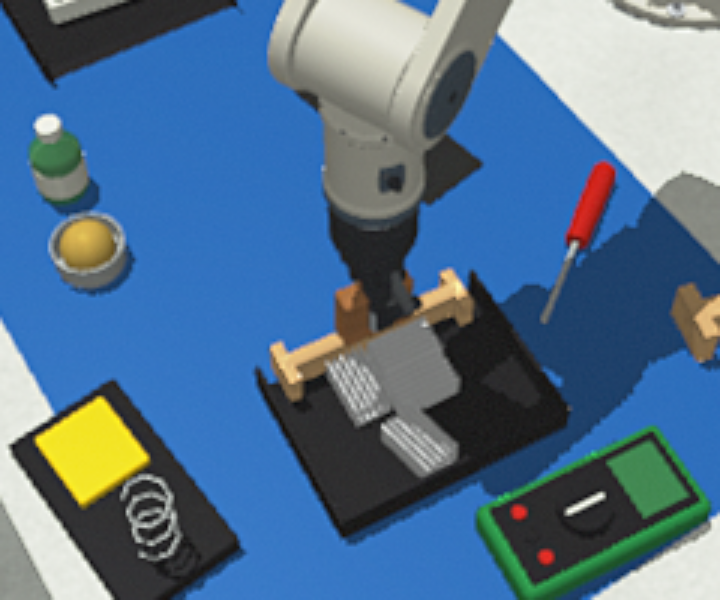

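step_arm(moves=[[[0, 0, 0], [0, 0.02, 0], -1], [[0, 0, 0], [0, 0.04, 0], -1], [[0, 0, 0], [0, 0.04, 0], -1], [[0, 0, 0], [0, 0, 0], -1], [[0, 0, 0], [0, -0.1, 0], -1], [[0, 0, 0], [0, -0.25, -0.1], -1], [[0, 0, 0], [0, -0.4, -0.36], -1], [[0, 0, 0], [0, -0.4, -0.36], -1]])

```text
clock: 11.8
eef_pos: [592.5, 172.5, 133.1]
tcp_rot: [3.14, 0.005, 3.054]
contact_force: [0.8, 0.8, -2.8]
opening: 0.271
grasp_force: 83.6
```

Run:
```python
from h import *
s=telemetry.sense(); p=s['eef_pos']; print(s['clock'],p,s['tcp_rot'],s['contact_force'])
path([[*p,s['tcp_rot'][2]],[520,105,130,2.38],[440,35,130,1.70]])
```

```text
11.8 [592.45878813 172.53278897 133.08686444] [3.14026341 0.00501473 3.05397723] [ 0.7931389   0.77688995 -2.84424275]
[520, 105, 130, 2.38] (0.8581, [np.float64(0.3314), np.float64(-0.3681), np.float64(0.0154)])
[440, 35, 130, 1.7] (0.8658, [np.float64(0.048), np.float64(-0.5293), np.float64(0.0)])
```

step_arm(moves=[[[0, 0, 0.144], [0.06, -0.06, 0], -1], [[0, 0, 0.288], [0.11, -0.12, 0], -1], [[0, 0, 0.432], [0.165, -0.18, 0], -1], [[0, 0, 0.577], [0.22, -0.24, 0], -1], [[0, 0, 0.72], [0.28, -0.31, 0], -1], [[0, 0, 0.86], [0.33, -0.37, 0], -1], [[0, 0, 0.86], [0.33, -0.37, 0], -1]])

```text
clock: 12.5
eef_pos: [516.7, 105.8, 128.5]
tcp_rot: [-3.14, -0.001, 2.377]
contact_force: [-0.1, -0.0, -3.8]
opening: 0.272
grasp_force: 83.5
```

step_arm(moves=[[[0, 0, 0.144], [0.01, -0.09, 0], -1], [[0, 0, 0.288], [0.02, -0.18, 0], -1], [[0, 0, 0.432], [0.025, -0.27, 0], -1], [[0, 0, 0.577], [0.03, -0.35, 0], -1], [[0, 0, 0.72], [0.04, -0.44, 0], -1], [[0, 0, 0.865], [0.05, -0.53, 0], -1], [[0, 0, 0.865], [0.05, -0.53, 0], -1], [[0, 0, 0.865], [0.05, -0.53, 0], -1]])

```text
clock: 13.3
eef_pos: [439.2, 37.5, 129.3]
tcp_rot: [3.14, -0.0, 1.705]
contact_force: [-0.0, 0.2, -2.8]
opening: 0.27
grasp_force: 83.5
```

Run:
```python
from h import *
s=telemetry.sense(); p=s['eef_pos']; print(s['clock'],p,s['tcp_rot'],s['contact_force'])
path([[*p,s['tcp_rot'][2]],[440,35.5,54,1.70]])
```

```text
13.3 [439.18151168  37.52639614 129.29345598] [ 3.14001560e+00 -2.22394638e-04  1.70468908e+00] [-0.02892118  0.16124416 -2.80482226]
[440, 35.5, 54, 1.7] (0.006, [np.float64(-0.0106), np.float64(0.0027), np.float64(0.3765)])
```

step_arm(moves=[[[0, 0, 0.006], [-0.01, 0, 0.15], -1], [[0, 0, 0.006], [-0.01, 0, 0.25], -1], [[0, 0, 0.006], [-0.01, 0, 0.31], -1], [[0, 0, 0.006], [-0.01, 0, 0.34], -1], [[0, 0, 0.006], [-0.01, 0, 0.36], -1], [[0, 0, 0.006], [-0.01, 0, 0.37], -1], [[0, 0, 0.006], [-0.01, 0, 0.37], -1]])

```text
clock: 14.0
eef_pos: [438.9, 35.5, 55.4]
tcp_rot: [3.141, 0.0, 1.697]
contact_force: [0.7, 0.6, -3.4]
opening: 0.264
grasp_force: 83.4
```

step_arm(moves=[[[0, 0, 0], [0, 0, 0.005], -1], [[0, 0, 0], [0, 0, 0.009], -1], [[0, 0, 0], [0, 0, 0.009], -1]])

```text
clock: 14.3
eef_pos: [439.2, 35.2, 54.0]
tcp_rot: [3.14, 0.0, 1.697]
contact_force: [-0.4, -2.9, 5.9]
opening: 0.269
grasp_force: 84.9
```

Contact; release and retreat.

step_arm(moves=[[[0, 0, 0], [0, 0, 0], 0.2], [[0, 0, 0], [0, 0, 0], 0.6], [[0, 0, 0], [0, 0, 0], 1], [[0, 0, 0], [0, 0, 0], 1], [[0, 0, 0], [0, 0, 0], 1], [[0, 0, 0], [0, 0, 0], 1], [[0, 0, 0], [0, 0, 0], 1]])

```text
clock: 15.0
eef_pos: [438.5, 35.4, 53.3]
tcp_rot: [-3.142, -0.0, 1.697]
contact_force: [-0.5, 0.3, -0.4]
opening: 1.0
grasp_force: 0.0
```

step_arm(moves=[[[0, 0, 0], [0, 0, -0.1], 1], [[0, 0, 0], [0, 0, -0.3], 1], [[0, 0, 0], [0, 0, -0.5], 1], [[0, 0, 0], [0, 0, -0.7], 1], [[0, 0, 0], [0.3, 0, -0.8], 1], [[0, 0, 0], [0.6, -0.2, -0.8], 1], [[0, 0, 0], [0.9, -0.4, -0.8], 1], [[0, 0, 0], [0.9, -0.4, -0.8], 1]])

```text
clock: 15.8
eef_pos: [338.5, 201.1, 213.5]
tcp_rot: [3.141, -0.0, 1.696]
contact_force: [2.0, 0.3, 0.2]
opening: 0.998
grasp_force: 0.0
```

Run:
```python
from h import *
im=imaging.grab_frame('scene'); b=imaging.grab_frame('top')
cv2.imwrite('pics/end.png',np.hstack([cv2.resize(im[130:330,220:400,::-1],None,fx=2.2,fy=2.2),cv2.resize(b[100:300,185:365,::-1],None,fx=2.2,fy=2.2)]))
for d in imaging.mark_of('top','scrap_a'): print(d['conf'],d['xy'],at('top',d['xy'],3))
for d in imaging.mark_of('scene','scrap_a'): print(d['conf'],d['xy'],at('scene',d['xy'],3))
s=telemetry.sense(); print(s['clock'],s['eef_pos'],s['opening'])
```

```text
0.75 [240.3, 148.3] [644.  300.5]
0.68 [243.4, 171.2] [581.9 290.2]
0.62 [231.3, 142.3] [ 600.8 -327.6]
0.55 [319.0, 282.6] [639.6 297.3]
0.54 [343.5, 282.6] [583.1 333.5]
16.0 [339.09956841 200.87705557 213.32150644] 1.0014395292492613
```

View pics/end.png

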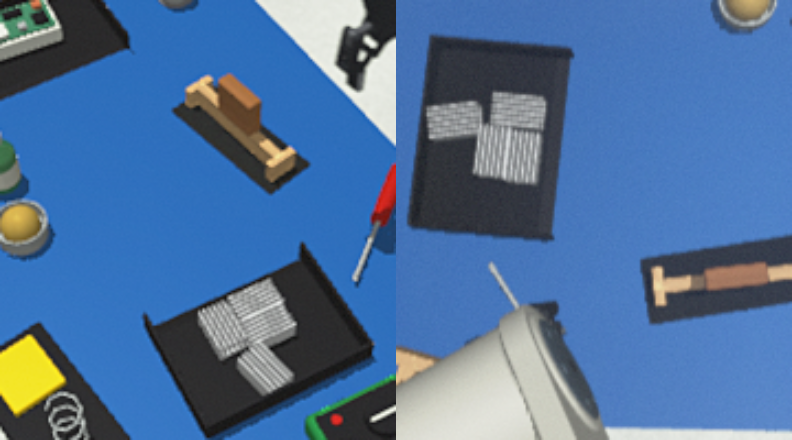

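```bash
python3 -c "
from rig import r
print(r.sign_off())"
```

```text
the job is handed in; nothing more can be done
None
```

I swept all three heat sinks into the left tray beside the old scrap, put the sweeper back standing on its pad, and handed the job in at about 16 s; the sign-off call returned no verdict.

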